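# Clamp a bundle of angle brackets for taping

### The arm

A 6-joint arm with a two-finger parallel gripper is mounted at the origin on a cart in front of the work surface, level with it; the furniture and walls round the work are solid. World frame = base frame: x ahead of the robot, y to its left, z up, the work surface at z = 0. Lengths are in m, angles in degrees, forces in N, time in s.
With the tool pointing down it reaches from about 0.4 to 0.825 m from the base axis. Payload 7 kg.
Tool frame: the origin (TCP) lies between the finger pads; the fingertips stand ctrl.nose_length ahead of it and the grasp point (between the pads) lies 2 mm behind it (ctrl.nose_length is the distance from the TCP to the fingertips, in m); z points along the fingers, y is the line along which they close (so a half turn about z gives the same grasp; the last joint's range is limited). The gripper opens to 88 mm and grips with 3 to 60 N. Pads are 19 mm wide; open, the fingers measure 130 mm over their backs; the gripper's body (78 mm by 193 mm) begins 47 mm behind the grasp point.
Start: joints at [-59.696, 20.546, 0.682, 0, -70.136, -16.507], TCP at [0.161, -0.656, 0.244] pointing down, gripper open.
Joint ranges: [-176.03, 176.03], [-82.01, 121.73], [-58.28, 71.71], [-173.87, 95.51], [-174.79, -0.11], [-173.66, 173.66]. Speed limits (degrees/s): [136.94, 136.94, 172.46, 180, 180, 180].

### API

Orientations are given as [roll, pitch, yaw] about the fixed x, y, z axes, in that order (R = Rz(yaw) Ry(pitch) Rx(roll)).
In Python, from plant import ctrl gives the robot as it stands.
- The arm moves only by the tool apply_moves, never from a script. Its argument "commands" is a list of rows, each a list of 3 entries, a list of its own where there are three numbers: the shift along the world's x, y, z in cm, then the turn about the world's z in rad, then the closure, from 0 (fully open) to 1 (shut). In form: [[[x, y, z], turn, jaw], ...]. A call has 1 to 20 rows; each row is the pose to reach, as a shift and turn from the pose commanded when the call began; what a row does not reach only later rows make up. A row lasts 1/12 s, in which the tool goes at most 41.7 mm and 7.16 degrees, less where a joint would pass 70% of its speed; a pose out of reach is approached as far as the arm can. A call with a gripper value outside its range is refused whole. The fingers move at their own pace and stop on an object; the grip force is fixed at half the most. Time passes only in rows, so rows that repeat a pose let the fingers close. It gives the time, the measured TCP pose, the force, the opening and the grip force at its end, in the units of the state.
- ctrl.get_obs(): the state, without advancing time (a new reading comes with each control period).
- ctrl.snapshot(name): name is "scene" or "top" or "wrist"; returns a dict with "img" (400x640x3 uint8, red, green, blue), "fx", "fy", "cx", "cy" (pixels), "dist_coeffs" ([k1, k2, p1, p2, k3] as OpenCV has them; the pictures are not rectified), "T" (4x4, takes a point from camera to world coordinates). Camera axes: x right, y up, looking along -z (the intrinsics and any distortion apply to the point x, -y, -z); pixel columns grow to the right and rows downward; lengths in m; the calibration is good to about 2 mm. A picture is of the moment at which its call begins. There is no depth.
- ctrl.close_job(): hands the job in; it is judged then, once.
Trained networks look in a picture, given as the dict that the camera call returned (one of the last four; its "shot" number tells which), for a name from the list of things; names that differ only in an ending like _2 or _b are one class to them, and where a whole thing is asked for, a point or a joint stands for the part that bears it (a point fixed in the world has none). Each returns a list of dicts, best first, with "score" (0 to 1); they miss things now and then, are a little off and sometimes report something else, mostly with a low value. They report only what shows in the picture. A call takes as long as a camera call.
- ctrl.search_frame(picture, target): "at" ([column, row] in pixels, amid what is visible of it).
- ctrl.spot_point(picture, target): "at" ([column, row] in pixels: a listed point, or the origin of a listed thing).
The state is a dict: "clock": time; "joint_pos": joint angles; "qvel": joint speeds; "tau": joint torques, N m; "tool_pos": TCP position; "orientation": TCP orientation; "force": force on the tool from outside, world axes, zero at the start; "moment": the same for the moment, N m; "opening": finger opening in m; "gripper_force": force on a finger pad.
Only numpy, scipy, OpenCV 4.12 (cv2) and the standard library are available. Lean on these libraries where they do the work, as an engineer would, in place of code of your own. Each camera call takes 0.05 s, during which the arm holds its last target. There are 200 camera calls.

### The job

Make up a bundle of angle brackets for taping on the bundling stand: draw the stand's sprung bail back until it hooks on its catch and let go of it, nest all the loose brackets fold upward over the saddle, one over the other with their ends flush with each other and centred on the saddle, and then touch the yellow tab so that the bail snaps down and clamps the bundle. Do not let the bail snap down before every bracket is on, and leave the other goods where they are.

Things in the scene. Friction and masses are not known exactly. Their poses are not given: they have to be found in the camera images.
- stand: Bundling stand, fixed: blue base plate (150 x 285 mm, 12 mm thick) with an aluminium saddle like a small roof, a sprung bail with a red bar, and a brass catch. Origin on the counter right under the middle of the saddle's ridge; x along the ridge, y from the saddle toward the bail's hinge and the catch, z up. Hinge posts (x +-37, y 100 mm) 91 mm high; catch fork (x -67, y 167 mm) 120 mm high.
- saddle (a point): Middle of the saddle's ridge, 62 mm above the counter, axes as the stand's. Its two faces fall away at 45 degrees to +y and -y and are 50 mm long along x, shorter than a bracket, so the ends of nested brackets stay free for fingers. The n-th bracket laid on has its fold 62 + 5.66 n mm above the counter, so its origin 38.2 - 5.66 n mm below this point.
- hinge (a point): Middle of the bail's hinge axis, 100 mm in +y from the ridge and 78 mm above the counter; the axis runs along the stand's x.
- bail_bar (a point): Middle of the bail's bar: red round grip 14 mm thick, 72 mm long, along the stand's x, between two thin side arms (x +-50 mm), 101 mm from the hinge axis. Bail down: it lies over the ridge, 78 mm above the counter, 9 mm clear of the bare saddle. Fingers can pinch it from above, closing along the stand's y; as the bail swings it turns between them.
- bail (a joint): Bail angle, rad: 0 down, level, toward -y over the saddle; grows as the bar is drawn up and back to +y (pi/2 upright); stop at 2.35. A spring pulls it down (3.5 N at the bar when down, 5 N drawn back); let go, it snaps down. Beyond about 2.2 its pin has passed the catch, which drops behind it by itself; eased back it rests on the catch at about 2.15. On 4 to 6 brackets it rests at 0.12 to 0.26.
- catch (a joint): Catch angle, rad: 0 at home (it springs home), rides up to about 0.2 while the bail's pin passes, 0.35 with its tab pressed right down. It holds the bail by a 3 mm edge: 3 to 4 mm at the tab (about 0.08 rad), under a touch of 1 to 3 N, lets the bail go.
- trip_tab (a point): Middle of the top of the catch's yellow tab, 26 x 26 mm, at x -67 mm, y 213 mm in the stand's frame, 116 mm above the counter; pressing it straight down trips the catch.
- bracket_0: Galvanised angle bracket (may be absent): two 50 mm legs at a right angle, 4 mm thick, 66 mm long, 0.16 kg, lying like a roof, fold up. Origin in the middle of its underside; fold along its x, 38.2 mm above the origin; 71 mm wide. Can be gripped from above by its two end faces (66 mm apart), near the fold. All are alike and fit snugly over one another.
- bracket_1: Galvanised angle bracket (may be absent): two 50 mm legs at a right angle, 4 mm thick, 66 mm long, 0.16 kg, lying like a roof, fold up. Origin in the middle of its underside; fold along its x, 38.2 mm above the origin; 71 mm wide. Can be gripped from above by its two end faces (66 mm apart), near the fold. All are alike and fit snugly over one another.
- bracket_2: Galvanised angle bracket (may be absent): two 50 mm legs at a right angle, 4 mm thick, 66 mm long, 0.16 kg, lying like a roof, fold up. Origin in the middle of its underside; fold along its x, 38.2 mm above the origin; 71 mm wide. Can be gripped from above by its two end faces (66 mm apart), near the fold. All are alike and fit snugly over one another.
- bracket_3: Galvanised angle bracket (may be absent): two 50 mm legs at a right angle, 4 mm thick, 66 mm long, 0.16 kg, lying like a roof, fold up. Origin in the middle of its underside; fold along its x, 38.2 mm above the origin; 71 mm wide. Can be gripped from above by its two end faces (66 mm apart), near the fold. All are alike and fit snugly over one another.
- bracket_4: Galvanised angle bracket (may be absent): two 50 mm legs at a right angle, 4 mm thick, 66 mm long, 0.16 kg, lying like a roof, fold up. Origin in the middle of its underside; fold along its x, 38.2 mm above the origin; 71 mm wide. Can be gripped from above by its two end faces (66 mm apart), near the fold. All are alike and fit snugly over one another.
- bracket_5: Galvanised angle bracket (may be absent): two 50 mm legs at a right angle, 4 mm thick, 66 mm long, 0.16 kg, lying like a roof, fold up. Origin in the middle of its underside; fold along its x, 38.2 mm above the origin; 71 mm wide. Can be gripped from above by its two end faces (66 mm apart), near the fold. All are alike and fit snugly over one another.
- tape_measure: Yellow tape measure, 76 x 74 x 34 mm, a bystander; origin under its middle.
- epoxy_carton_b: Green and black carton, 145 x 46 x 37 mm, lying left of the stand, a bystander; origin under its middle.
- marker: Black and white marker pen, 135 mm long, a bystander; origin under its middle.

How it is judged:
By the outcome, as a careful person would: the job done as asked, in the order asked, and still so for the second after the job is handed in, with the robot touching nothing.
Of bracket_0, bracket_1, bracket_2, bracket_3, bracket_4, bracket_5 only 4 to 6 are there at a start; the rules pass over those that are not, and their reading is None.
At some moment in a run one of bracket_0, bracket_1, bracket_2, bracket_3, bracket_4, bracket_5 may be knocked a few centimetres aside while the robot is not near it.
It also fails if it takes over 210 s, if anything falls off the work surface, if the arm or the gripper's body presses on something with over 40 N, if the wrist force passes 120 N, or if a joint passes its speed limit or range.

## Working session

There is one attempt and no reset: what is moved stays moved. The work goes in short steps, Python scripts to look and compute and a tool call to move; the robot and the scene stay as the last step left them, time stands still between calls to the robot, and variables do not carry over. Pictures are saved under pics/ and viewed, at most 14 in all, crops included, and the job is handed in when it is done.

Besides the shell and the picture viewer there is one more tool, called after "Request:" as name([rows], argument=value, ...), one row to a line, values as JSON. apply_moves: Moves the arm, as the interface text tells. Its arguments: {"type":"object","properties":{"commands":{"type":"array"}},"required":["commands"]}

```bash
ls; mkdir -p pics
python3 - <<'E'
from plant import ctrl
import cv2
print(ctrl.get_obs(), ctrl.nose_length)
for n in ("scene","top"):
    p=ctrl.snapshot(n); cv2.imwrite(f"pics/{n}0.png",p["img"][:,:,::-1])
    print(n,p["fx"],p["fy"],p["cx"],p["cy"],p["dist_coeffs"],p["T"])
    for t in ("stand","saddle","hinge","bail_bar","trip_tab","bracket_0","tape_measure","epoxy_carton_b","marker"):
        print(t,[([round(float(v)) for v in d["at"]],round(d["score"],2)) for d in ctrl.spot_point(p,t)])
E
```

```text
pics
{'clock': 0.0, 'joint_pos': array([-5.96957885e+01,  2.05898499e+01,  6.34735861e-01, -1.80580059e-02,
       -7.01376184e+01, -1.65075813e+01]), 'qvel': array([ 0.03561826, -0.05137243, -0.02491786, -0.04298964,  0.10228001,
        0.10489302]), 'tau': array([ 4.61365380e-04, -5.82717669e+01,  2.93075502e+01,  6.99775457e+00,
        7.14180715e-03, -1.42519734e-04]), 'tool_pos': array([ 0.16083383, -0.65508534,  0.24265437]), 'orientation': array([ 1.79906266e+02, -1.00752615e-02, -1.66209511e+02]), 'force': array([0.79804975, 0.11069512, 0.22639799]), 'moment': array([ 0.05043497, -0.0703631 ,  0.01516415]), 'gripper_force': 0.0, 'opening': 0.08747834874106811} 0.017
scene 490.8965019140875 490.8965019140875 322.89741145196797 200.3664578320195 [-0.1160484  0.         0.         0.         0.       ] [[ 0.50501237  0.53646065 -0.67614531 -0.57159538]
 [-0.86297412  0.32784351 -0.38444024 -0.6010637 ]
 [ 0.01543279  0.77764298  0.62851669  1.08391204]
 [ 0.          0.          0.          1.        ]]
stand [([303, 212], 0.71)]
saddle [([298, 200], 0.83)]
hinge [([278, 184],
[... 313 characters left out ...]
67647 198.63182651743605 [0.02183737 0.         0.         0.         0.        ] [[-1.83534497e-03  9.97561316e-01 -6.97714260e-02  3.96078566e-01]
 [-9.99880830e-01 -7.61174862e-04  1.54190292e-02  2.98083222e-02]
 [ 1.53283188e-02  6.97914106e-02  9.97443834e-01  1.44633423e+00]
 [ 0.00000000e+00  0.00000000e+00  0.00000000e+00  1.00000000e+00]]
stand [([290, 194], 0.62)]
saddle [([286, 194], 0.89)]
hinge [([179, 182], 0.68), ([255, 194], 0.61)]
bail_bar [([284, 194], 0.62)]
trip_tab [([214, 214], 0.5)]
bracket_0 [([362, 220], 0.94), ([402, 214], 0.91), ([437, 172], 0.91), ([362, 173], 0.84)]
tape_measure [([325, 146], 0.97)]
epoxy_carton_b [([363, 171], 0.42)]
marker [([433, 248], 0.76)]
```

View pics/top0.png

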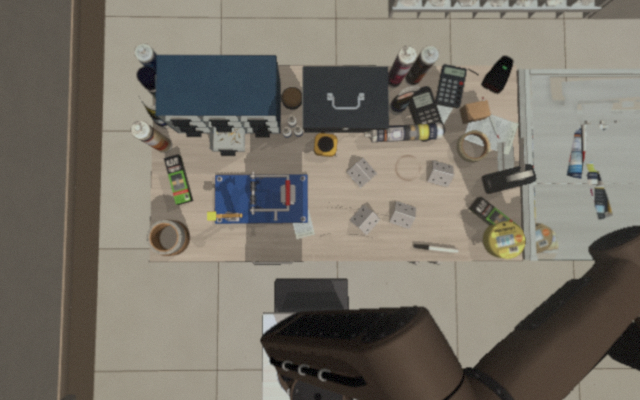

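View pics/scene0.png

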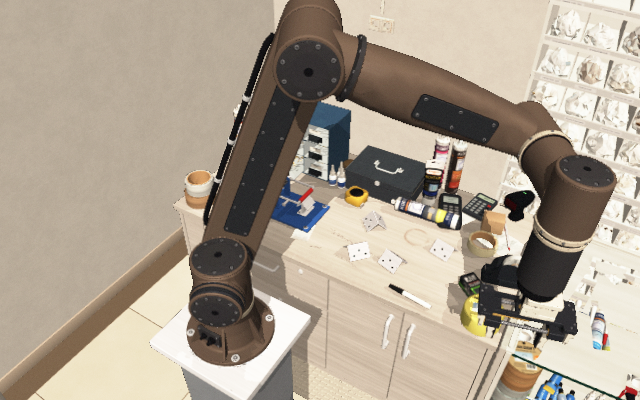

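```bash
cat > h.py <<'E'
from plant import ctrl
import numpy as np, cv2
def K(p): return np.array([[p["fx"],0,p["cx"]],[0,p["fy"],p["cy"]],[0,0,1.]])
def world(p,px,z):
    u=cv2.undistortPoints(np.array([[px]],float),K(p),np.array(p["dist_coeffs"],float))[0,0]
    T=np.array(p["T"]); d=T[:3,:3]@[u[0],-u[1],-1]; o=T[:3,3]
    return o+d*(z-o[2])/d[2]
def proj(p,X):
    T=np.array(p["T"]); c=(np.atleast_2d(X)-T[:3,3])@T[:3,:3]; c=c*[1,-1,-1]
    return cv2.projectPoints(c,np.zeros(3),np.zeros(3),K(p),np.array(p["dist_coeffs"],float))[0][:,0]
def shot(n,f=None,crop=None,s=1):
    p=ctrl.snapshot(n)
    if f:
        im=p["img"][:,:,::-1]
        if crop: im=im[crop[1]:crop[3],crop[0]:crop[2]]
        cv2.imwrite("pics/"+f,cv2.resize(im,None,fx=s,fy=s,interpolation=cv2.INTER_CUBIC))
    return p
E
python3 - <<'E'
from h import *
p=shot("top","top1.png",(140,120,480,270),2.3)
for t,z in (("saddle",.062),("bail_bar",.078),("hinge",.078),("trip_tab",.116),("bracket_0",0),("tape_measure",0),("marker",0),("epoxy_carton_b",0)):
    for d in ctrl.spot_point(p,t): print(t,d["score"].__round__(2),world(p,d["at"],z).round(3))
p=ctrl.snapshot("wrist"); print(p["T"],p["fx"])
print(ctrl.get_obs()["tool_pos"])
E
```

```text
saddle 0.69 [0.51  0.082 0.062]
bail_bar 0.91 [0.507 0.081 0.078]
hinge 0.82 [0.507 0.19  0.078]
trip_tab 0.51 [0.441 0.286 0.116]
bracket_0 0.98 [ 0.43  -0.152  0.   ]
bracket_0 0.97 [ 0.435 -0.267  0.   ]
bracket_0 0.95 [ 0.586 -0.148  0.   ]
bracket_0 0.79 [ 0.573 -0.384  0.   ]
bracket_0 0.69 [0.504 0.092 0.   ]
tape_measure 0.87 [ 0.671 -0.038  0.   ]
tape_measure 0.72 [0.519 0.196 0.   ]
marker 0.67 [ 0.345 -0.361  0.   ]
epoxy_carton_b 0.68 [0.547 0.413 0.   ]
[[-2.38278694e-01 -9.34088771e-01 -2.65897407e-01  8.89331402e-02]
 [ 9.71196762e-01 -2.29269253e-01 -6.49034567e-02 -6.74038766e-01]
 [-3.36509923e-04 -2.73703812e-01  9.61813969e-01  3.83612792e-01]
 [ 0.00000000e+00  0.00000000e+00  0.00000000e+00  1.00000000e+00]] 276.0966287855339
[ 0.16094968 -0.6555226   0.24356823]
```

View pics/top1.png

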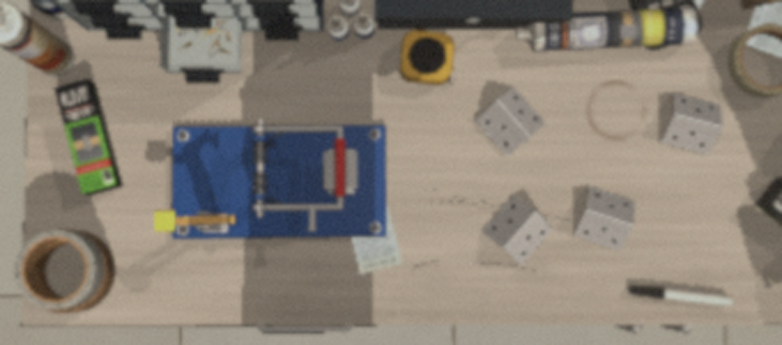

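Request:
apply_moves([
  [[10, 8, 2], -0.1, 0],
  [[20, 20, 4], -0.24, 0],
  [[24, 30, 6], -0.24, 0],
  [[26, 38, 6], -0.24, 0],
  [[26, 44, 6], -0.24, 0],
  [[26, 44, 6], -0.24, 0],
  [[26, 44, 6], -0.24, 0],
  [[26, 44, 6], -0.24, 0],
  [[26, 44, 6], -0.24, 0],
  [[26, 44, 6], -0.24, 0],
  [[26, 44, 6], -0.24, 0],
  [[26, 44, 6], -0.24, 0],
  [[26, 44, 6], -0.24, 0],
  [[26, 44, 6], -0.24, 0],
  [[26, 44, 6], -0.24, 0],
  [[26, 44, 6], -0.24, 0],
  [[26, 44, 6], -0.24, 0],
  [[26, 44, 6], -0.24, 0],
  [[26, 44, 6], -0.24, 0],
])

```text
clock: 3.08
tool_pos: [0.4205, -0.2163, 0.3034]
orientation: [-180.0, -0.0, 180.0]
force: [0.3, -0.2, -0.0]
opening: 0.0873
gripper_force: 0.0
```

Run:
```python
from h import *
p=shot("wrist","w1.png"); print(np.array(p["T"]).round(3))
o=ctrl.get_obs(); print(o["tool_pos"],o["orientation"],o["clock"],o["joint_pos"])
for t,z in (("saddle",.062),("bail_bar",.078),("hinge",.078),("trip_tab",.116),("bracket_0",0)):
    for d in ctrl.spot_point(p,t): print(t,d["score"].__round__(2),np.round(d["at"]),world(p,d["at"],z).round(3))
```

```text
[[ 0.001 -0.962 -0.273  0.346]
 [ 1.     0.001  0.001 -0.217]
 [-0.    -0.273  0.962  0.443]
 [ 0.     0.     0.     1.   ]]
[ 0.42056807 -0.21621946  0.303406  ] [-1.79998059e+02 -2.22102954e-02  1.79964901e+02] 3.1333 [-3.27762800e+00 -1.03494700e+00 -1.80765720e+01  3.34063802e-03
 -7.29804399e+01 -8.67584490e+01]
saddle 0.87 [522. 228.] [0.506 0.078 0.062]
bail_bar 0.83 [527. 235.] [0.509 0.074 0.078]
hinge 0.7 [600. 233.] [0.506 0.177 0.078]
bracket_0 0.93 [362. 175.] [ 0.437 -0.155  0.   ]
bracket_0 0.78 [363. 253.] [ 0.579 -0.147  0.   ]
bracket_0 0.78 [287. 180.] [ 0.445 -0.277  0.   ]
bracket_0 0.62 [528. 230.] [0.536 0.136 0.   ]
```

View pics/w1.png

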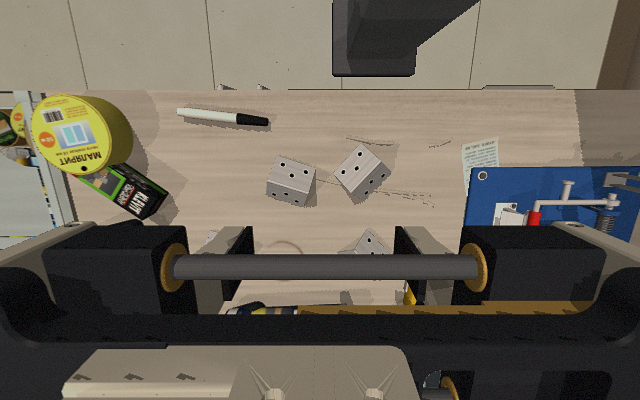

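Request:
apply_moves([
  [[8, 33, -3], 0, 0],
  [[8, 33, -3], 0, 0],
  [[8, 33, -3], 0, 0],
  [[8, 33, -3], 0, 0],
  [[8, 33, -3], 0, 0],
  [[8, 33, -3], 0, 0],
  [[8, 33, -3], 0, 0],
  [[8, 33, -3], 0, 0],
  [[8, 33, -3], 0, 0],
  [[8, 33, -3], 0, 0],
  [[8, 33, -3], 0, 0],
])

```text
clock: 4.3
tool_pos: [0.5008, 0.1149, 0.2731]
orientation: [-180.0, -0.1, -179.9]
force: [0.0, -0.2, 0.6]
opening: 0.088
gripper_force: 0.0
```

Run:
```python
from h import *
p=shot("wrist","w2.png")
o=ctrl.get_obs(); print(o["tool_pos"],o["orientation"],o["clock"])
for t,z in (("saddle",.062),("bail_bar",.078),("hinge",.078),("trip_tab",.116),("stand",0)):
    for d in ctrl.spot_point(p,t): print(t,d["score"].__round__(2),np.round(d["at"]),world(p,d["at"],z).round(4))
```

```text
[0.50074439 0.11416395 0.27346858] [-1.79979842e+02 -2.30350245e-02 -1.79933219e+02] 4.35
saddle 0.68 [298. 181.] [0.5067 0.0803 0.062 ]
saddle 0.22 [374. 184.] [0.5113 0.1804 0.062 ]
bail_bar 0.96 [296. 186.] [0.5093 0.0798 0.078 ]
hinge 0.65 [373. 187.] [0.5104 0.1758 0.078 ]
trip_tab 0.86 [495. 132.] [0.4419 0.2942 0.116 ]
trip_tab 0.65 [517. 202.] [0.5179 0.3313 0.116 ]
trip_tab 0.54 [162. 220.] [ 0.5409 -0.072   0.116 ]
stand 0.73 [302. 176.] [0.5125 0.0814 0.    ]
```

View pics/w2.png

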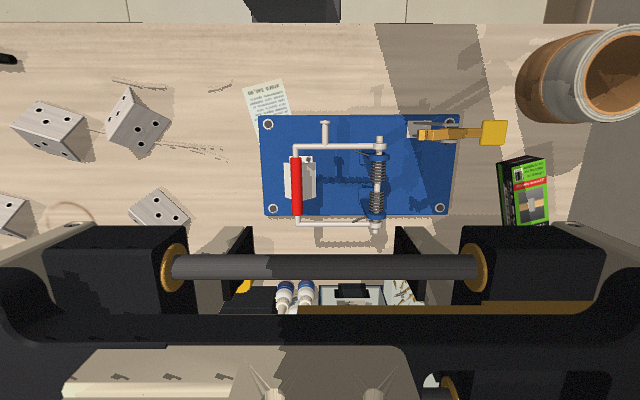

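Run:
```python
from h import *
p=ctrl.snapshot("wrist"); im=p["img"]; hsv=cv2.cvtColor(im,cv2.COLOR_RGB2HSV)
H,S,V=[hsv[:,:,i].astype(int) for i in range(3)]
red=((H<6)|(H>174))&(S>150)&(V>90); red[:, :270]=0; red[:,330:]=0; red[230:]=0
r,c=np.where(red); print("red",c.min(),c.max(),r.min(),r.max(),c.mean(),r.mean())
pts=np.c_[c,r]; top=pts[r<r.min()+4].mean(0); bot=pts[r>r.max()-4].mean(0)
print(world(p,(c.mean(),r.mean()),.080), world(p,top,.08),world(p,bot,.08))
yel=(H>18)&(H<32)&(S>130)&(V>120); yel[:, :478]=0; yel[:,510:]=0; yel[160:]=0;yel[:110]=0
r,c=np.where(yel); print("tab",c.min(),c.max(),r.min(),r.max(),world(p,((c.min()+c.max())/2,(r.min()+r.max())/2),.116))
blue=((H>100)&(H<125)&(S>140)&(V>60)).astype(np.uint8); blue[220:]=0
n,l,st,_=cv2.connectedComponentsWithStats(cv2.morphologyEx(blue,cv2.MORPH_CLOSE,np.ones((15,15),np.uint8)))
k=1+st[1:,4].argmax(); cs=cv2.findContours((l==k).astype(np.uint8),0,2)[0][0]
q=np.array([world(p,x,.012)[:2] for x in cs[:,0].astype(float)],np.float32)
print("plate",cv2.minAreaRect(q), cv2.boxPoints(cv2.minAreaRect(q)))
```

```text
red 291 303 157 214 297.1783960720131 185.5973813420622
[0.509064   0.07983418 0.08      ] [0.47561913 0.07930604 0.08      ] [0.5444006  0.08009202 0.08      ]
tab 478 507 119 143 [0.44125007 0.29036647 0.116     ]
plate ((0.5006264448165894, 0.1625305712223053), (0.15463587641716003, 0.28099530935287476), 0.4247244596481323) [[0.42226917 0.30245122]
 [0.4243521  0.02146364]
 [0.5789837  0.02260992]
 [0.5769008  0.3035975 ]]
```

Request:
apply_moves([
  [[0.9, -3.4, -3], 0, 0],
  [[0.9, -3.4, -6], 0, 0],
  [[0.9, -3.4, -9], 0, 0],
  [[0.9, -3.4, -12], 0, 0],
  [[0.9, -3.4, -15], 0, 0],
  [[0.9, -3.4, -17], 0, 0],
  [[0.9, -3.4, -18.5], 0, 0],
  [[0.9, -3.4, -19.4], 0, 0],
  [[0.9, -3.4, -19.4], 0, 0],
  [[0.9, -3.4, -19.4], 0, 0],
  [[0.9, -3.4, -19.4], 0, 1],
  [[0.9, -3.4, -19.4], 0, 1],
  [[0.9, -3.4, -19.4], 0, 1],
  [[0.9, -3.4, -19.4], 0, 1],
  [[0.9, -3.4, -19.4], 0, 1],
  [[0.9, -3.4, -19.4], 0, 1],
  [[0.9, -3.4, -19.4], 0, 1],
  [[0.9, -3.4, -19.4], 0, 1],
])

```text
clock: 6.15
tool_pos: [0.51, 0.0805, 0.0796]
orientation: [180.0, 0.0, -180.0]
force: [-0.2, 0.7, -0.1]
opening: 0.0397
gripper_force: 0.0
```

Run:
```python
import numpy as np
for t in np.arange(0.15,2.3,0.15).tolist()+[2.28]:
    print(round(t,2),np.round([10.1*(1-np.cos(t)),10.1*np.sin(t)],1))
for t in (2.2,2.15,2.12): print(t,np.round([10.1*(1-np.cos(t)),10.1*np.sin(t)],1))
```

```text
0.15 [0.1 1.5]
0.3 [0.5 3. ]
0.45 [1.  4.4]
0.6 [1.8 5.7]
0.75 [2.7 6.9]
0.9 [3.8 7.9]
1.05 [5.1 8.8]
1.2 [6.4 9.4]
1.35 [7.9 9.9]
1.5 [ 9.4 10.1]
1.65 [10.9 10.1]
1.8 [12.4  9.8]
1.95 [13.8  9.4]
2.1 [15.2  8.7]
2.25 [16.4  7.9]
2.28 [16.7  7.7]
2.2 [16.   8.2]
2.15 [15.6  8.5]
2.12 [15.4  8.6]
```

Fingers still closing; finish the grip, then swing.

Request:
apply_moves([
  [[0, 0, 0], 0, 1],
  [[0, 0, 0], 0, 1],
  [[0, 0, 0], 0, 1],
  [[0, 0, 0], 0, 1],
  [[0, 0, 0], 0, 1],
  [[0, 0, 0], 0, 1],
  [[0, 0, 0], 0, 1],
])

```text
clock: 6.73
tool_pos: [0.51, 0.0806, 0.0795]
orientation: [180.0, 0.0, -179.9]
force: [-0.8, 1.1, 0.8]
opening: 0.0128
gripper_force: 30.0
```

Request:
apply_moves([
  [[0, 0.1, 1.5], 0, 1],
  [[0, 0.5, 3.0], 0, 1],
  [[0, 1.0, 4.4], 0, 1],
  [[0, 1.8, 5.7], 0, 1],
  [[0, 2.7, 6.9], 0, 1],
  [[0, 3.8, 7.9], 0, 1],
  [[0, 5.1, 8.8], 0, 1],
  [[0, 6.4, 9.4], 0, 1],
  [[0, 7.9, 9.9], 0, 1],
  [[-0.1, 9.4, 10.1], 0, 1],
  [[-0.1, 10.9, 10.1], 0, 1],
  [[-0.1, 12.4, 9.8], 0, 1],
  [[-0.1, 13.8, 9.4], 0, 1],
  [[-0.1, 15.2, 8.7], 0, 1],
  [[-0.1, 16.0, 8.2], 0, 1],
  [[-0.1, 16.4, 7.9], 0, 1],
  [[-0.1, 16.7, 7.7], 0, 1],
  [[-0.1, 16.7, 7.7], 0, 1],
  [[-0.1, 16.7, 7.7], 0, 1],
  [[-0.1, 16.7, 7.7], 0, 1],
])

```text
clock: 8.4
tool_pos: [0.5091, 0.2461, 0.157]
orientation: [-179.9, -0.0, -179.9]
force: [1.6, -5.4, 4.2]
opening: 0.0131
gripper_force: 30.0
```

Request:
apply_moves([
  [[0, -0.4, 0.3], 0, 1],
  [[0, -0.7, 0.5], 0, 1],
  [[0, -1.0, 0.7], 0, 1],
  [[0, -1.1, 0.8], 0, 1],
  [[0, -1.1, 0.8], 0, 1],
  [[0, -1.1, 0.8], 0, 1],
  [[0, -1.1, 0.8], 0, 1],
])

```text
clock: 8.98
tool_pos: [0.509, 0.2366, 0.1642]
orientation: [-180.0, -0.0, -180.0]
force: [4.5, -0.6, -6.2]
opening: 0.0133
gripper_force: 30.0
```

Request:
apply_moves([
  [[0, 0.1, -0.1], 0, 0.7],
  [[0, 0.1, -0.1], 0, 0.7],
  [[0, 0.1, -0.1], 0, 0.7],
  [[0, 0.1, -0.1], 0, 0],
  [[0, 0.1, -0.1], 0, 0],
  [[0, 0.1, -0.1], 0, 0],
  [[0, 0.1, -0.1], 0, 0],
  [[0, 0.1, -0.1], 0, 0],
  [[0, 0.1, -0.1], 0, 0],
  [[0, 0.1, -0.1], 0, 0],
  [[0, 0.1, -0.1], 0, 0],
  [[0, 0.1, -0.1], 0, 0],
  [[0, 0.1, -0.1], 0, 0],
  [[0, 0.1, 3], 0, 0],
  [[0, 0.1, 6], 0, 0],
  [[0, 0.1, 9], 0, 0],
  [[0, 0.1, 12], 0, 0],
  [[0, 0.1, 12], 0, 0],
  [[0, 0.1, 12], 0, 0],
])

```text
clock: 10.57
tool_pos: [0.5096, 0.2381, 0.2866]
orientation: [179.8, 0.2, -180.0]
force: [-1.0, -0.5, -0.9]
opening: 0.0873
gripper_force: 0.0
```

Run:
```python
from h import *
p=ctrl.snapshot("top")
for t,z in (("bail_bar",.163),("saddle",.062),("trip_tab",.116),("bracket_0",0)):
    for d in ctrl.spot_point(p,t): print(t,d["score"].__round__(2),np.round(d["at"]),world(p,d["at"],z).round(4))
p=shot("wrist","w3.png")
for t,z in (("bail_bar",.163),("saddle",.062),("trip_tab",.116)):
    for d in ctrl.spot_point(p,t): print(t,d["score"].__round__(2),np.round(d["at"]),world(p,d["at"],z).round(4))
print(ctrl.get_obs()["tool_pos"],ctrl.get_obs()["joint_pos"])
```

```text
bail_bar 0.51 [227. 191.] [0.5064 0.2446 0.163 ]
saddle 0.71 [287. 194.] [0.5073 0.0848 0.062 ]
trip_tab 0.55 [212. 216.] [0.4416 0.2922 0.116 ]
bracket_0 0.98 [365. 220.] [ 0.4301 -0.1529  0.    ]
bracket_0 0.92 [402. 216.] [ 0.4429 -0.2676  0.    ]
bracket_0 0.9 [362. 172.] [ 0.5801 -0.1447  0.    ]
bracket_0 0.72 [440. 171.] [ 0.5835 -0.39    0.    ]
bail_bar 0.91 [323. 195.] [0.5082 0.2352 0.163 ]
saddle 0.72 [207. 173.] [0.506  0.0812 0.062 ]
trip_tab 0.6 [376. 123.] [0.4403 0.2928 0.116 ]
[0.50884057 0.23739573 0.28397924] [ 4.49839670e+01  8.50887696e+00 -1.02065360e+01 -1.20177135e-03
 -7.13444595e+01 -1.34940644e+02]
```

Request:
apply_moves([
  [[6, -48, -2], 0, 0],
  [[6, -48, -2], 0, 0],
  [[6, -48, -2], 0, 0],
  [[6, -48, -2], 0, 0],
  [[6, -48, -2], 0, 0],
  [[6, -48, -2], 0, 0],
  [[6, -48, -2], 0, 0],
  [[6, -48, -2], 0, 0],
  [[6, -48, -2], 0, 0],
  [[6, -48, -2], 0, 0],
  [[6, -48, -2], 0, 0],
  [[6, -48, -2], 0, 0],
  [[6, -48, -2], 0, 0],
  [[6, -48, -2], 0, 0],
  [[6, -48, -2], 0, 0],
])

```text
clock: 12.27
tool_pos: [0.5687, -0.2426, 0.2641]
orientation: [180.0, -0.0, -180.0]
force: [-0.2, 0.4, -0.6]
opening: 0.0875
gripper_force: 0.0
```

Run:
```python
from h import *
p=shot("wrist","w4.png",(120,60,520,250),2)
print(ctrl.get_obs()["tool_pos"],ctrl.get_obs()["joint_pos"])
for d in ctrl.spot_point(p,"bracket_0"): print(d["score"].__round__(2),np.round(d["at"]),world(p,d["at"],0).round(4))
```

```text
[ 0.56888711 -0.24198923  0.2644231 ] [-4.97349766e+00  1.45495663e+01 -5.06428934e+00 -6.99324870e-03
 -7.04020681e+01 -8.49618693e+01]
0.97 [224. 174.] [ 0.5753 -0.3912  0.    ]
0.85 [301.  81.] [ 0.4477 -0.2738  0.    ]
0.84 [387. 178.] [ 0.583  -0.1484  0.    ]
0.82 [388.  71.] [ 0.435  -0.1561  0.    ]
```

View pics/w4.png

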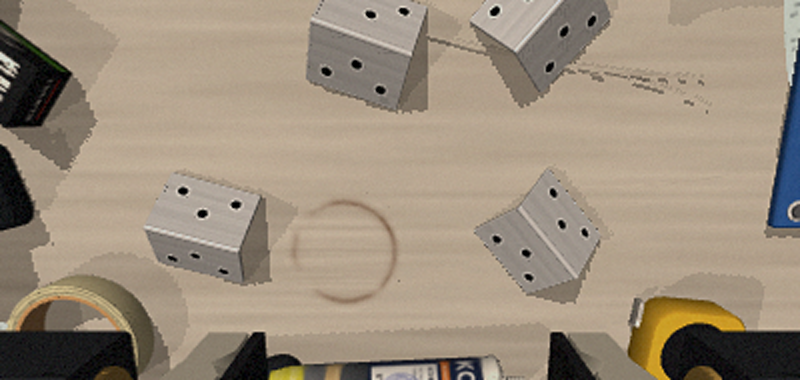

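```bash
cat >> h.py <<'E'
from scipy.optimize import minimize
def corners(x,y,phi,z0=0):
    a=np.radians(phi); R=np.array([[np.cos(a),-np.sin(a)],[np.sin(a),np.cos(a)]])
    L=np.array([[s*.033,w,z] for w,z in ((-.03536,.0028),(0,.0382),(.03536,.0028)) for s in (-1,1)])
    return np.c_[L[:,:2]@R.T+[x,y],L[:,2]+z0]
E=[(0,1),(2,3),(4,5),(0,2),(2,4),(1,3),(3,5)]
def fit(p,g,z0=0):
    im=cv2.cvtColor(p["img"],cv2.COLOR_RGB2GRAY).astype(np.float32)
    t=np.linspace(.03,.97,40)[:,None]
    def cost(v,G):
        C=corners(v[0]/1e3,v[1]/1e3,v[2],z0); q=proj(p,C)
        s=0
        for k,(a,b) in enumerate(E):
            P=(q[a]*(1-t)+q[b]*t).astype(np.float32)
            s+=cv2.remap(G,P[:,0].copy(),P[:,1].copy(),1).mean()
        return -s
    best=None
    for sg in (2.5,1.):
        b=cv2.GaussianBlur(im,(0,0),sg); G=np.hypot(cv2.Sobel(b,-1,1,0),cv2.Sobel(b,-1,0,1)); G=np.minimum(G,np.percentile(G,99))
        starts=[np.array(g)+d for d in ([0,0,0],[6,0,0],[-6,0,0],[0,6,0],[0,-6,0],[0,0,8],[0,0,-8])] if best is None else [best]
        rs=[minimize(cost,s,args=(G,),method="Nelder-Mead",options=dict(initial_simplex=np.array([s,s+[4,0,0],s+[0,4,0],s+[0,0,5]]))) for s in starts]
        r=min(rs,key=lambda r:r.fun); best=r.x
    return best,r.fun
E
python3 - <<'E'
from h import *
p=ctrl.snapshot("wrist"); im=p["img"][:,:,::-1].copy()
for n,g in dict(A=(575,-391,76),B=(583,-148,38),C=(447,-274,69),D=(435,-156,-47)).items():
    b,f=fit(p,g); print(n,b.round(1),round(f,1))
    q=proj(p,corners(b[0]/1e3,b[1]/1e3,b[2]))
    for a,c in E: cv2.line(im,tuple(np.round(q[a]).astype(int)),tuple(np.round(q[c]).astype(int)),(0,0,255),1)
cv2.imwrite("pics/w5.png",cv2.resize(im[20:250,120:520],None,fx=2,fy=2,interpolation=2))
E
```

```text
A [ 576.2 -391.4   74.8] -696.0
B [ 589.6 -139.6   40.3] -369.6
C [ 449.4 -272.9   72. ] -668.2
D [ 433.7 -154.7  -43.7] -756.6
```

View pics/w5.png

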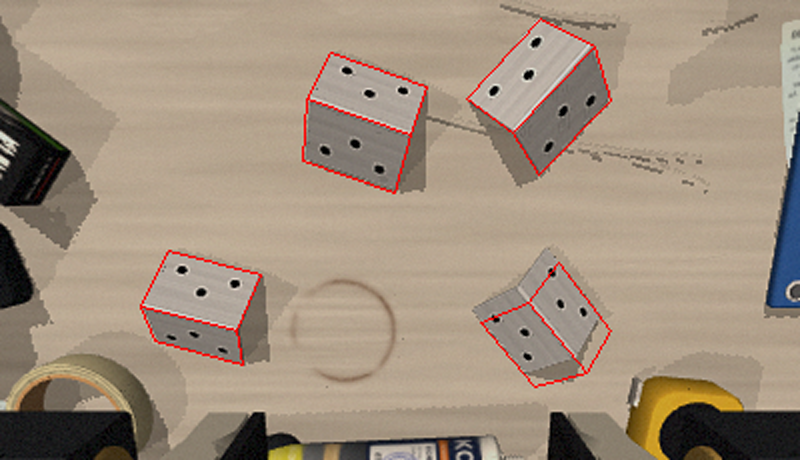

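Request:
apply_moves([
  [[-13.5, 8.8, -4], 0.808, 0],
  [[-13.5, 8.8, -8], 0.808, 0],
  [[-13.5, 8.8, -12], 0.808, 0],
  [[-13.5, 8.8, -14], 0.808, 0],
  [[-13.5, 8.8, -15], 0.808, 0],
  [[-13.5, 8.8, -15], 0.808, 0],
  [[-13.5, 8.8, -15], 0.808, 0],
  [[-13.5, 8.8, -18], 0.808, 0],
  [[-13.5, 8.8, -20.5], 0.808, 0],
  [[-13.5, 8.8, -21.5], 0.808, 0],
  [[-13.5, 8.8, -21.5], 0.808, 0],
  [[-13.5, 8.8, -21.5], 0.808, 0],
])

```text
clock: 13.42
tool_pos: [0.434, -0.1539, 0.0497]
orientation: [180.0, -0.0, -133.6]
force: [0.3, 1.1, 1.0]
opening: 0.0878
gripper_force: 0.0
```

Request:
apply_moves([
  [[0, 0, 0], 0, 1],
  [[0, 0, 0], 0, 1],
  [[0, 0, 0], 0, 1],
  [[0, 0, 0], 0, 1],
  [[0, 0, 0], 0, 1],
  [[0, 0, 0], 0, 1],
  [[0, 0, 0], 0, 1],
  [[0, 0, 0], 0, 1],
])

```text
clock: 14.08
tool_pos: [0.4344, -0.1545, 0.0501]
orientation: [-180.0, 0.0, -133.7]
force: [0.5, 1.6, 6.2]
opening: 0.0637
gripper_force: 30.0
```

Request:
apply_moves([
  [[0, 0, 3], 0, 1],
  [[0, 0, 7], 0, 1],
  [[0, 0, 11], 0, 1],
  [[2, 5, 14], 0.12, 1],
  [[4, 9, 17], 0.24, 1],
  [[6, 13, 20], 0.36, 1],
  [[7.5, 17, 20], 0.48, 1],
  [[7.5, 21, 20], 0.6, 1],
  [[7.5, 25, 20], 0.72, 1],
  [[7.5, 25, 20], 0.763, 1],
  [[7.5, 25, 20], 0.763, 1],
  [[7.5, 25, 20], 0.763, 1],
  [[7.5, 25, 20], 0.763, 1],
])

```text
clock: 15.17
tool_pos: [0.5084, 0.0954, 0.2489]
orientation: [179.9, -0.0, -89.9]
force: [-0.5, 0.1, -1.8]
opening: 0.0631
gripper_force: 30.0
```

Run:
```python
from h import *
p=shot("wrist","w6.png")
o=ctrl.get_obs(); print(o["tool_pos"],o["orientation"],o["opening"])
for t,z in (("bail_bar",.163),("saddle",.062),("trip_tab",.116)):
    for d in ctrl.spot_point(p,t): print(t,d["score"].__round__(2),np.round(d["at"]),world(p,d["at"],z).round(4))
```

```text
[0.5084308  0.09482373 0.2490633 ] [ 1.79936254e+02 -2.72076789e-02 -8.99889362e+01] 0.06337680277740587
saddle 0.85 [320. 170.] [0.5115 0.0814 0.062 ]
```

View pics/w6.png

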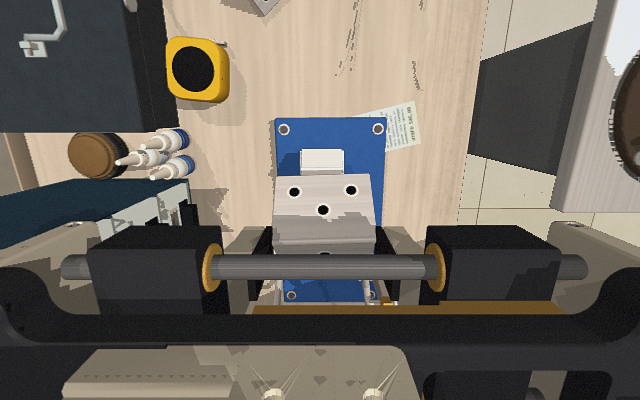

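Run:
```python
from h import *
p=ctrl.snapshot("wrist"); im=p["img"].astype(int)
for r in (153,158,163,168):
    row=im[r,:,0]; c=np.where(row[285:360]>150)[0]+285
    a,b=c.min()-.5,c.max()+.5
    print(r,a,b,[ (z,world(p,(a,r),z).round(4)[:2],world(p,(b,r),z).round(4)[:2]) for z in (.03,.05)])
hs=[(283.5,129),(377.5,129)]
print([world(p,h,.013).round(4) for h in hs])
```

```text
153 299.5 343.5 [(0.03, array([0.5394, 0.0644]), array([0.4823, 0.0645])), (0.05, array([0.5377, 0.0619]), array([0.4838, 0.062 ]))]
158 300.5 343.5 [(0.03, array([0.5382, 0.0709]), array([0.4822, 0.071 ])), (0.05, array([0.5366, 0.0681]), array([0.4837, 0.0681]))]
163 300.5 343.5 [(0.03, array([0.5384, 0.0775]), array([0.4821, 0.0776])), (0.05, array([0.5367, 0.0743]), array([0.4835, 0.0743]))]
168 300.5 343.5 [(0.03, array([0.5386, 0.0841]), array([0.482 , 0.0842])), (0.05, array([0.5369, 0.0805]), array([0.4834, 0.0806]))]
[array([0.5613, 0.0348, 0.013 ]), array([0.4366, 0.035 , 0.013 ])]
```

Request:
apply_moves([
  [[0.2, -1.4, -4], 0, 1],
  [[0.2, -1.4, -8], 0, 1],
  [[0.2, -1.4, -12], 0, 1],
  [[0.2, -1.4, -14.5], 0, 1],
  [[0.2, -1.4, -15.5], 0, 1],
  [[0.2, -1.4, -16], 0, 1],
  [[0.2, -1.4, -16.5], 0, 1],
  [[0.2, -1.4, -16.9], 0, 1],
  [[0.2, -1.4, -17], 0, 1],
  [[0.2, -1.4, -17], 0, 1],
])

```text
clock: 16.25
tool_pos: [0.5119, 0.082, 0.0808]
orientation: [-179.9, 0.1, -89.9]
force: [0.1, 0.7, -1.4]
opening: 0.0635
gripper_force: 30.0
```

Request:
apply_moves([
  [[0, 0, 0], 0, 1],
  [[0, 0, 0], 0, 1],
  [[0, 0, -0.1], 0, 1],
])

```text
clock: 16.5
tool_pos: [0.512, 0.0821, 0.0801]
orientation: [-179.9, 0.1, -89.9]
force: [-4.6, 3.1, 19.7]
opening: 0.0636
gripper_force: 30.0
```

Run:
```python
from h import *
for i in range(3):
    p=ctrl.snapshot("wrist"); o=ctrl.get_obs(); print(o["tool_pos"].round(4),o["force"].round(1),o["orientation"].round(2))
    print([(d["score"].__round__(2),world(p,d["at"],.0295).round(4)) for d in ctrl.spot_point(p,"bracket_0")][:2])
```

```text
[0.5119 0.0821 0.0802] [-2.6  2.3 11.7] [-1.7986e+02  5.0000e-02 -8.9910e+01]
[(0.75, array([0.5108, 0.0808, 0.0295]))]
[0.5119 0.0821 0.0802] [-1.9  1.1 11.1] [-1.7986e+02  5.0000e-02 -8.9910e+01]
[(0.93, array([0.513 , 0.0825, 0.0295]))]
[0.5119 0.0821 0.0802] [-2.4  1.5 12.1] [-1.7986e+02  6.0000e-02 -8.9910e+01]
[(0.75, array([0.5128, 0.0823, 0.0295]))]
```

Request:
apply_moves([
  [[0, 0, 0.5], 0, 1],
  [[-0.2, -0.1, 0.5], 0, 1],
  [[-0.2, -0.1, 0.5], 0, 1],
  [[-0.2, -0.1, 0.2], 0, 1],
  [[-0.2, -0.1, 0], 0, 1],
  [[-0.2, -0.1, 0], 0, 1],
  [[-0.2, -0.1, 0], 0, 1],
])

```text
clock: 17.38
tool_pos: [0.5094, 0.0811, 0.0803]
orientation: [-179.9, 0.0, -89.9]
force: [-8.4, 3.4, 22.3]
opening: 0.0637
gripper_force: 30.0
```

Good; release and rise, then image the result.

Request:
apply_moves([
  [[0, 0, 0.1], 0, 0.8],
  [[0, 0, 0.1], 0, 0],
  [[0, 0, 0.1], 0, 0],
  [[0, 0, 0.1], 0, 0],
  [[0, 0, 0.1], 0, 0],
  [[0, 0, 0.1], 0, 0],
  [[0, 0, 0.1], 0, 0],
  [[0, 0, 3], 0, 0],
  [[0, 0, 7], 0, 0],
  [[0, 0, 11], 0, 0],
  [[0, 0, 15], 0, 0],
  [[0, 2, 17], 0, 0],
  [[0, 2, 17], 0, 0],
  [[0, 2, 17], 0, 0],
  [[0, 2, 17], 0, 0],
])

```text
clock: 18.63
tool_pos: [0.5083, 0.1004, 0.2478]
orientation: [179.9, -0.0, -89.9]
force: [0.0, -0.4, -0.6]
opening: 0.088
gripper_force: 0.0
```

Run:
```python
from h import *
p=shot("wrist","w7.png",(220,80,420,230),3)
o=ctrl.get_obs(); print(o["tool_pos"].round(4),o["force"].round(1))
print(fit(p,(509.5,81,0),.0295))
p=ctrl.snapshot("top")
for d in ctrl.spot_point(p,"bracket_0"): print(d["score"].__round__(2),world(p,d["at"],0).round(3))
```

```text
[0.5082 0.1001 0.2473] [-0.3 -0.9 -0.4]
(array([5.08768737e+02, 8.07386943e+01, 4.55014998e-01]), np.float64(-1573.9603271484375))
0.92 [ 0.572 -0.389  0.   ]
0.77 [ 0.451 -0.259  0.   ]
0.48 [0.507 0.081 0.   ]
```

View pics/w7.png

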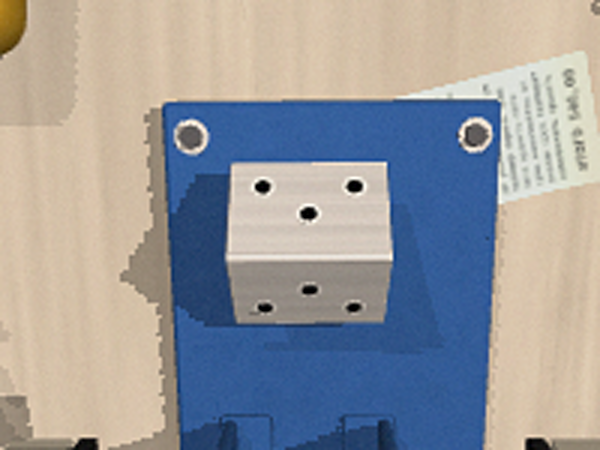

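Request:
apply_moves([
  [[0, -4, 0], 0, 0],
  [[-1, -8, 0], 0, 0],
  [[-2, -12, 0], 0, 0],
  [[-2, -16, 0], 0, 0],
  [[-2, -20, 0], 0, 0],
  [[-2, -24, 0], 0, 0],
  [[-2, -28, 0], 0, 0],
  [[-2, -28, 0], 0, 0],
  [[-2, -28, 0], 0, 0],
  [[-2, -28, 0], 0, 0],
])

```text
clock: 19.62
tool_pos: [0.4884, -0.18, 0.2476]
orientation: [179.9, 0.0, -90.0]
force: [0.5, -0.2, 0.3]
opening: 0.0871
gripper_force: 0.0
```

```bash
cat > look.py <<'E'
from h import *
import sys
def look(gs,f=None,crop=None):
    p=ctrl.snapshot("wrist"); im=p["img"][:,:,::-1].copy(); o=ctrl.get_obs()
    print(o["tool_pos"].round(4),o["orientation"].round(2),o["force"].round(1),o["clock"])
    for d in ctrl.spot_point(p,"bracket_0"): print(d["score"].__round__(2),np.round(d["at"]),world(p,d["at"],0).round(3))
    for n,g in gs.items():
        b,s=fit(p,g[:3],g[3] if len(g)>3 else 0); print(n,b.round(1),round(s))
        q=proj(p,corners(b[0]/1e3,b[1]/1e3,b[2],g[3] if len(g)>3 else 0))
        for a,c in E: cv2.line(im,tuple(np.round(q[a]).astype(int)),tuple(np.round(q[c]).astype(int)),(0,0,255),1)
    if f: c=crop or (0,0,640,400); cv2.imwrite("pics/"+f,cv2.resize(im[c[1]:c[3],c[0]:c[2]],None,fx=2,fy=2) if crop else im)
E
python3 - <<'E'
from look import *
look(dict(A=(576,-391,75),B=(582,-146,39),C=(449,-273,72)),"w8.png",(150,0,490,250))
E
```

```text
[ 0.4887 -0.1792  0.2479] [ 1.7993e+02  1.0000e-02 -8.9960e+01] [ 0.2 -0.9 -0.6] 19.6667
0.72 [260. 194.] [ 0.579 -0.146  0.   ]
0.57 [354. 102.] [ 0.447 -0.274  0.   ]
A [ 576.9 -391.9   75.7] -386
B [ 588.4 -137.7   42. ] -506
C [ 449.6 -273.1   72. ] -584
```

View pics/w8.png

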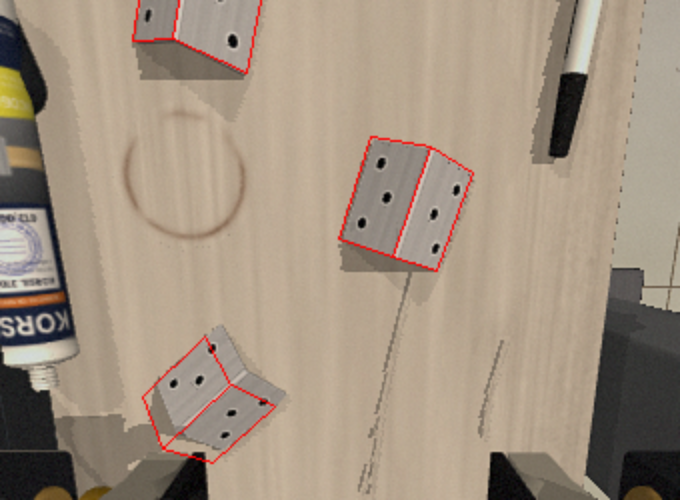

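Request:
apply_moves([
  [[-2, -4, -2], 0.12, 0],
  [[-3.9, -8, -4], 0.24, 0],
  [[-3.9, -9.3, -7], 0.36, 0],
  [[-3.9, -9.3, -10], 0.48, 0],
  [[-3.9, -9.3, -12], 0.6, 0],
  [[-3.9, -9.3, -12], 0.72, 0],
  [[-3.9, -9.3, -12], 0.84, 0],
  [[-3.9, -9.3, -12], 0.96, 0],
  [[-3.9, -9.3, -12], 1.08, 0],
  [[-3.9, -9.3, -12], 1.2, 0],
  [[-3.9, -9.3, -13], 1.257, 0],
  [[-3.9, -9.3, -15], 1.257, 0],
  [[-3.9, -9.3, -18], 1.257, 0],
  [[-3.9, -9.3, -19.4], 1.257, 0],
  [[-3.9, -9.3, -19.85], 1.257, 0],
  [[-3.9, -9.3, -19.85], 1.257, 0],
  [[-3.9, -9.3, -19.85], 1.257, 0],
])

```text
clock: 21.13
tool_pos: [0.4508, -0.272, 0.0507]
orientation: [180.0, -0.0, -17.8]
force: [0.5, -0.6, 0.6]
opening: 0.0874
gripper_force: 0.0
```

Request:
apply_moves([
  [[0, 0, 0], 0, 1],
  [[0, 0, 0], 0, 1],
  [[0, 0, 0], 0, 1],
  [[0, 0, 0], 0, 1],
  [[0, 0, 0], 0, 1],
  [[0, 0, 0], 0, 1],
  [[0, 0, 0], 0, 1],
  [[0, 0, 0], 0, 1],
])

```text
clock: 21.8
tool_pos: [0.4504, -0.2727, 0.0506]
orientation: [180.0, -0.1, -17.9]
force: [-0.2, 0.8, 5.6]
opening: 0.0636
gripper_force: 30.0
```

Request:
apply_moves([
  [[0, 0, 3], 0, 1],
  [[0, 0, 7], 0, 1],
  [[0, 3, 10], -0.12, 1],
  [[1, 6, 12], -0.24, 1],
  [[2, 10, 12], -0.36, 1],
  [[3, 14, 12], -0.48, 1],
  [[4, 18, 12], -0.6, 1],
  [[5, 22, 12], -0.72, 1],
  [[5.9, 26, 12], -0.84, 1],
  [[5.9, 30, 12], -0.96, 1],
  [[5.9, 33, 12], -1.08, 1],
  [[5.9, 35.3, 12], -1.2, 1],
  [[5.9, 35.3, 10], -1.25, 1],
  [[5.9, 35.3, 7], -1.25, 1],
  [[5.9, 35.3, 5], -1.25, 1],
  [[5.9, 35.3, 5], -1.25, 1],
  [[5.9, 35.3, 5], -1.25, 1],
])

```text
clock: 23.22
tool_pos: [0.508, 0.08, 0.0992]
orientation: [179.8, -0.1, -89.5]
force: [1.0, 0.5, -1.1]
opening: 0.0627
gripper_force: 30.0
```

Request:
apply_moves([
  [[0.15, 0.1, -0.3], 0, 1],
  [[0.15, 0.1, -0.8], 0, 1],
  [[0.15, 0.1, -1.1], 0, 1],
  [[0.15, 0.1, -1.3], 0, 1],
  [[0.15, 0.1, -1.3], 0, 1],
])

```text
clock: 23.63
tool_pos: [0.5107, 0.0813, 0.0874]
orientation: [-180.0, -0.0, -89.5]
force: [-0.7, -1.7, -0.3]
opening: 0.0632
gripper_force: 30.0
```

Request:
apply_moves([
  [[-0.1, 0, 0], 0, 1],
  [[-0.1, 0, 0], 0, 1],
  [[-0.1, 0, -0.1], 0, 1],
  [[-0.1, 0, -0.2], 0, 1],
  [[-0.1, 0, -0.2], 0, 1],
])

```text
clock: 24.05
tool_pos: [0.5101, 0.0813, 0.0869]
orientation: [-179.9, -0.0, -89.5]
force: [-3.8, -3.7, 16.4]
opening: 0.0634
gripper_force: 30.0
```

Request:
apply_moves([
  [[0, 0, 0.1], 0, 0.8],
  [[0, 0, 0.1], 0, 0],
  [[0, 0, 0.1], 0, 0],
  [[0, 0, 0.1], 0, 0],
  [[0, 0, 0.1], 0, 0],
  [[0, 0, 0.1], 0, 0],
  [[0, 0, 0.1], 0, 0],
  [[0, 0, 3], 0, 0],
  [[0, 0, 7], 0, 0],
  [[0, 0, 11], 0, 0],
  [[0, 2, 15], 0, 0],
  [[0, 2, 16], 0, 0],
  [[0, 2, 16], 0, 0],
  [[0, 2, 16], 0, 0],
])

```text
clock: 25.22
tool_pos: [0.5096, 0.102, 0.2458]
orientation: [-179.9, 0.1, -89.5]
force: [-0.2, -0.1, -1.3]
opening: 0.0876
gripper_force: 0.0
```

Run:
```python
from look import *
look(dict(n2=(509,81,0.5,.0351)))
```

```text
[0.509  0.1015 0.2446] [ 1.7997e+02  2.0000e-02 -8.9540e+01] [ 0.3  0.2 -0.6] 25.2667
0.6 [322. 156.] [0.511 0.08  0.   ]
n2 [5.095e+02 8.090e+01 4.000e-01] -1608
```

Request:
apply_moves([
  [[2, -4, 0], 0, 0],
  [[4, -8, 0], 0, 0],
  [[6, -12, 0], 0, 0],
  [[7, -16, 0], 0, 0],
  [[7, -17, 0], 0, 0],
  [[7, -17, 0], 0, 0],
  [[7, -17, 0], 0, 0],
  [[7, -17, 0], 0, 0],
])

```text
clock: 25.98
tool_pos: [0.5789, -0.0686, 0.2438]
orientation: [179.9, -0.0, -89.6]
force: [0.0, 0.8, 0.7]
opening: 0.0878
gripper_force: 0.0
```

Run:
```python
from look import *
p=shot("wrist","w9.png",(240,60,400,240),3.3)
look(dict(A=(576,-391,75),B=(582,-146,40),B2=(578,-148,-50),B3=(580,-150,30)))
```

```text
[ 0.5791 -0.0677  0.2446] [179.95  -0.   -89.49] [0.1 0.1 0.2] 26.0833
0.8 [370. 275.] [0.503 0.097 0.   ]
0.59 [322. 116.] [ 0.581 -0.144  0.   ]
A [ 576. -391.   75.] 0
B [ 578.  -146.8   40.7] -514
B2 [ 573.8 -142.8  -48.2] -471
B3 [ 578.  -146.7   40.8] -514
```

View pics/w9.png

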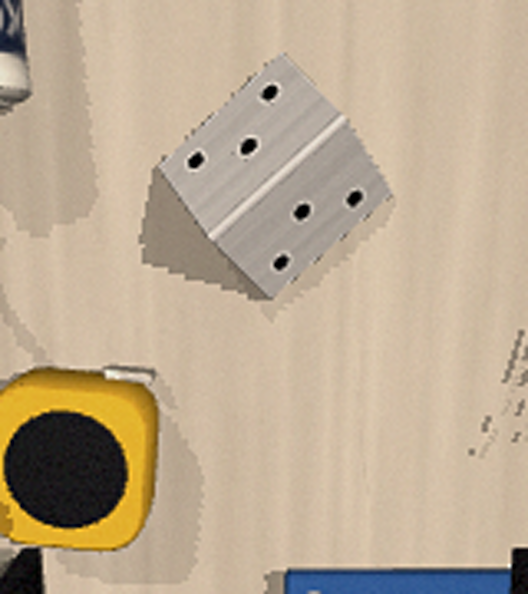

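Request:
apply_moves([
  [[-0.1, -4, -3], 0.12, 0],
  [[-0.1, -7.9, -6], 0.24, 0],
  [[-0.1, -7.9, -9], 0.36, 0],
  [[-0.1, -7.9, -12], 0.48, 0],
  [[-0.1, -7.9, -13], 0.6, 0],
  [[-0.1, -7.9, -13], 0.702, 0],
  [[-0.1, -7.9, -13], 0.702, 0],
  [[-0.1, -7.9, -15], 0.702, 0],
  [[-0.1, -7.9, -18], 0.702, 0],
  [[-0.1, -7.9, -19.2], 0.702, 0],
  [[-0.1, -7.9, -19.5], 0.702, 0],
  [[-0.1, -7.9, -19.5], 0.702, 0],
  [[-0.1, -7.9, -19.5], 0.702, 0],
])

```text
clock: 27.22
tool_pos: [0.5795, -0.1471, 0.0513]
orientation: [-179.9, -0.1, -49.3]
force: [0.4, -0.6, -0.0]
opening: 0.0875
gripper_force: 0.0
```

Request:
apply_moves([
  [[0, 0, 0], 0, 1],
  [[0, 0, 0], 0, 1],
  [[0, 0, 0], 0, 1],
  [[0, 0, 0], 0, 1],
  [[0, 0, 0], 0, 1],
  [[0, 0, 0], 0, 1],
  [[0, 0, 0], 0, 1],
  [[0, 0, 0], 0, 1],
])

```text
clock: 27.88
tool_pos: [0.579, -0.1475, 0.0507]
orientation: [-180.0, -0.1, -49.3]
force: [0.2, 1.4, 6.6]
opening: 0.0626
gripper_force: 30.0
```

Request:
apply_moves([
  [[0, 0, 3], 0, 1],
  [[0, 0, 7], 0, 1],
  [[0, 3, 10], -0.1, 1],
  [[-2, 7, 12], -0.2, 1],
  [[-4, 11, 12], -0.32, 1],
  [[-6, 15, 12], -0.44, 1],
  [[-6.9, 19, 12], -0.56, 1],
  [[-6.9, 22.8, 12], -0.68, 1],
  [[-6.9, 22.8, 10], -0.7, 1],
  [[-6.9, 22.8, 7.5], -0.7, 1],
  [[-6.9, 22.8, 5.5], -0.7, 1],
  [[-6.9, 22.8, 5.5], -0.7, 1],
  [[-6.9, 22.8, 5.5], -0.7, 1],
  [[-6.9, 22.8, 5.5], -0.7, 1],
])

```text
clock: 29.05
tool_pos: [0.5099, 0.0803, 0.1057]
orientation: [-180.0, -0.0, -89.4]
force: [0.9, 0.1, -2.5]
opening: 0.0629
gripper_force: 30.0
```

Request:
apply_moves([
  [[0, 0.1, -0.4], 0, 1],
  [[0, 0.1, -0.8], 0, 1],
  [[0, 0.1, -1.1], 0, 1],
  [[0, 0.1, -1.3], 0, 1],
  [[0, 0.1, -1.4], 0, 1],
  [[0, 0.1, -1.4], 0, 1],
  [[0, 0.1, -1.4], 0, 1],
])

```text
clock: 29.63
tool_pos: [0.5097, 0.0811, 0.0917]
orientation: [-180.0, -0.0, -89.4]
force: [-1.2, -2.4, 4.7]
opening: 0.0628
gripper_force: 30.0
```

Request:
apply_moves([
  [[0, 0, -0.1], 0, 1],
  [[0, 0, -0.1], 0, 1],
  [[0, 0, 0], 0, 0.8],
  [[0, 0, 0], 0, 0],
  [[0, 0, 0], 0, 0],
  [[0, 0, 0], 0, 0],
  [[0, 0, 0], 0, 0],
  [[0, 0, 0], 0, 0],
  [[0, 0, 0], 0, 0],
  [[0, 0, 3], 0, 0],
  [[0, 0, 7], 0, 0],
  [[0, 0, 11], 0, 0],
  [[0, 2, 15], 0, 0],
  [[0, 2, 15.5], 0, 0],
  [[0, 2, 15.5], 0, 0],
  [[0, 2, 15.5], 0, 0],
])

```text
clock: 30.97
tool_pos: [0.5095, 0.1019, 0.2464]
orientation: [-179.9, 0.1, -89.4]
force: [0.2, 0.3, -0.4]
opening: 0.0878
gripper_force: 0.0
```

Run:
```python
from look import *
look(dict(n3=(509,81,0.5,.0408)))
```

```text
[0.509  0.1015 0.2454] [ 1.7996e+02  1.0000e-02 -8.9420e+01] [ 0.4 -0.5  0.8] 31.0167
0.57 [326. 165.] [0.506 0.093 0.   ]
n3 [509.2  80.8   0.6] -1577
```

Request:
apply_moves([
  [[2, -4, 0], 0, 0],
  [[4, -8, 0], 0, 0],
  [[6, -12, 0], 0, 0],
  [[6.5, -16, 0], 0, 0],
  [[6.5, -20, 0], 0, 0],
  [[6.5, -24, 0], 0, 0],
  [[6.5, -28, 0], 0, 0],
  [[6.5, -32, 0], 0, 0],
  [[6.5, -36, 0], 0, 0],
  [[6.5, -40, 0], 0, 0],
  [[6.5, -42, 0], 0, 0],
  [[6.5, -42, 0], 0, 0],
  [[6.5, -42, 0], 0, 0],
  [[6.5, -42, 0], 0, 0],
])

```text
clock: 32.23
tool_pos: [0.5738, -0.3184, 0.2445]
orientation: [179.9, 0.0, -89.5]
force: [-0.0, -0.3, -0.1]
opening: 0.0872
gripper_force: 0.0
```

Run:
```python
from look import *
look(dict(A=(576,-391,75)))
p=ctrl.snapshot("top")
for d in ctrl.spot_point(p,"bracket_0"): print(d["score"].__round__(2),world(p,d["at"],0).round(3))
```

```text
[ 0.5741 -0.3179  0.245 ] [ 1.7991e+02  3.0000e-02 -8.9410e+01] [-0.5  1.   0.2] 32.2833
A [ 577.2 -392.1   75.1] -584
0.89 [0.511 0.078 0.   ]
0.76 [ 0.575 -0.388  0.   ]
```

Request:
apply_moves([
  [[0.3, -4, -2], 0.12, 0],
  [[0.3, -7.4, -4], 0.24, 0],
  [[0.3, -7.4, -7], 0.36, 0],
  [[0.3, -7.4, -10], 0.48, 0],
  [[0.3, -7.4, -12], 0.6, 0],
  [[0.3, -7.4, -12], 0.72, 0],
  [[0.3, -7.4, -12], 0.84, 0],
  [[0.3, -7.4, -12], 0.96, 0],
  [[0.3, -7.4, -12], 1.08, 0],
  [[0.3, -7.4, -12], 1.2, 0],
  [[0.3, -7.4, -12], 1.3, 0],
  [[0.3, -7.4, -15], 1.3, 0],
  [[0.3, -7.4, -18], 1.3, 0],
  [[0.3, -7.4, -19.2], 1.3, 0],
  [[0.3, -7.4, -19.5], 1.3, 0],
  [[0.3, -7.4, -19.5], 1.3, 0],
  [[0.3, -7.4, -19.5], 1.3, 0],
])

```text
clock: 33.85
tool_pos: [0.5785, -0.3927, 0.0524]
orientation: [180.0, -0.1, -14.9]
force: [-0.2, 0.3, 1.2]
opening: 0.0876
gripper_force: 0.0
```

Request:
apply_moves([
  [[0, 0, 0], 0, 1],
  [[0, 0, 0], 0, 1],
  [[0, 0, 0], 0, 1],
  [[0, 0, 0], 0, 1],
  [[0, 0, 0], 0, 1],
  [[0, 0, 0], 0, 1],
  [[0, 0, 0], 0, 1],
  [[0, 0, 0], 0, 1],
])

```text
clock: 34.52
tool_pos: [0.5792, -0.3963, 0.0552]
orientation: [179.7, -0.3, -14.8]
force: [-5.5, -13.1, 20.1]
opening: 0.0407
gripper_force: 23.7
```

Request:
apply_moves([
  [[0, 0, 0], 0, 0],
  [[0, 0, 0], 0, 0],
  [[0, 0, 0], 0, 0],
  [[0, 0, 0], 0, 0],
  [[0, 0, 0], 0, 0],
  [[0, 0, 0], 0, 0],
  [[0, 0, 4], 0, 0],
  [[0, 0, 8], 0, 0],
  [[0, 4, 12], -0.12, 0],
  [[0, 7.4, 16], -0.24, 0],
  [[0, 7.4, 19.5], -0.36, 0],
  [[0, 7.4, 19.5], -0.48, 0],
  [[0, 7.4, 19.5], -0.6, 0],
  [[0, 7.4, 19.5], -0.72, 0],
  [[0, 7.4, 19.5], -0.84, 0],
  [[0, 7.4, 19.5], -0.96, 0],
  [[0, 7.4, 19.5], -1.08, 0],
  [[0, 7.4, 19.5], -1.2, 0],
  [[0, 7.4, 19.5], -1.3, 0],
  [[0, 7.4, 19.5], -1.3, 0],
])

```text
clock: 36.18
tool_pos: [0.5772, -0.3185, 0.246]
orientation: [180.0, 0.0, -89.7]
force: [0.3, 1.1, -0.9]
opening: 0.0876
gripper_force: 0.0
```

Run:
```python
from look import *
p=shot("wrist","w10.png",(140,0,500,230),2)
look(dict(A=(576,-391,75)))
```

```text
[ 0.5773 -0.3185  0.246 ] [179.99   0.   -89.23] [-0.6 -0.2  1. ] 36.2833
0.58 [324. 118.] [ 0.577 -0.393  0.   ]
A [ 578.7 -392.9   78.1] -604
```

View pics/w10.png

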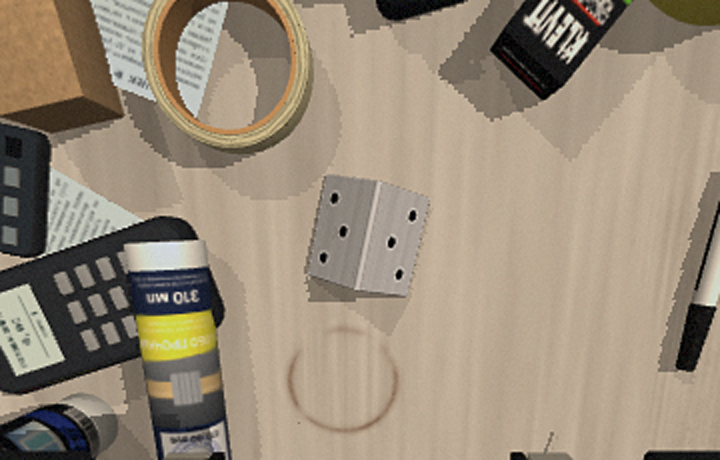

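Request:
apply_moves([
  [[0.1, -4, -2], 0.12, 0],
  [[0.1, -7.4, -4], 0.24, 0],
  [[0.1, -7.4, -7], 0.36, 0],
  [[0.1, -7.4, -10], 0.48, 0],
  [[0.1, -7.4, -12], 0.6, 0],
  [[0.1, -7.4, -12], 0.72, 0],
  [[0.1, -7.4, -12], 0.84, 0],
  [[0.1, -7.4, -12], 0.96, 0],
  [[0.1, -7.4, -12], 1.08, 0],
  [[0.1, -7.4, -12], 1.2, 0],
  [[0.1, -7.4, -12], 1.32, 0],
  [[0.1, -7.4, -15], 1.35, 0],
  [[0.1, -7.4, -18], 1.35, 0],
  [[0.1, -7.4, -19.4], 1.35, 0],
  [[0.1, -7.4, -19.9], 1.35, 0],
  [[0.1, -7.4, -19.9], 1.35, 0],
  [[0.1, -7.4, -19.9], 1.35, 0],
  [[0.1, -7.4, -19.9], 1.35, 0],
])

```text
clock: 37.83
tool_pos: [0.5795, -0.393, 0.0487]
orientation: [180.0, -0.1, -12.0]
force: [-0.1, -1.2, -0.0]
opening: 0.0875
gripper_force: 0.0
```

Request:
apply_moves([
  [[0, 0, -0.2], 0, 0],
  [[0, 0, -0.2], 0, 0],
  [[0, 0, -0.2], 0, 1],
  [[0, 0, -0.2], 0, 1],
  [[0, 0, -0.2], 0, 1],
  [[0, 0, -0.2], 0, 1],
  [[0, 0, -0.2], 0, 1],
  [[0, 0, -0.2], 0, 1],
  [[0, 0, -0.2], 0, 1],
  [[0, 0, -0.2], 0, 1],
])

```text
clock: 38.67
tool_pos: [0.5785, -0.3925, 0.0452]
orientation: [180.0, -0.0, -12.1]
force: [-0.4, 0.5, 1.1]
opening: 0.0653
gripper_force: 30.0
```

Request:
apply_moves([
  [[0, 0, 3], 0, 1],
  [[0, 0, 7], 0, 1],
  [[0, 3, 10], -0.1, 1],
  [[-1, 7, 13], -0.22, 1],
  [[-2, 11, 13], -0.34, 1],
  [[-3, 15, 13], -0.46, 1],
  [[-4, 19, 13], -0.58, 1],
  [[-5, 23, 13], -0.7, 1],
  [[-6, 27, 13], -0.82, 1],
  [[-6.9, 31, 13], -0.94, 1],
  [[-6.9, 35, 13], -1.06, 1],
  [[-6.9, 39, 13], -1.18, 1],
  [[-6.9, 43, 13], -1.3, 1],
  [[-6.9, 46, 13], -1.349, 1],
  [[-6.9, 47.4, 11], -1.349, 1],
  [[-6.9, 47.4, 8], -1.349, 1],
  [[-6.9, 47.4, 6.4], -1.349, 1],
  [[-6.9, 47.4, 6.2], -1.349, 1],
  [[-6.9, 47.4, 6.2], -1.349, 1],
  [[-6.9, 47.4, 6.2], -1.349, 1],
])

```text
clock: 40.33
tool_pos: [0.51, 0.0814, 0.1078]
orientation: [-180.0, -0.0, -89.4]
force: [0.4, 0.9, -0.8]
opening: 0.0653
gripper_force: 30.0
```

Request:
apply_moves([
  [[0, 0, -0.4], 0, 1],
  [[0, 0, -0.8], 0, 1],
  [[0, 0, -1.1], 0, 1],
  [[0, 0, -1.3], 0, 1],
  [[0, 0, -1.5], 0, 1],
  [[0, 0, -1.6], 0, 1],
  [[0, 0, -1.6], 0, 1],
])

```text
clock: 40.92
tool_pos: [0.5097, 0.0812, 0.0921]
orientation: [-180.0, -0.0, -89.4]
force: [-2.8, -1.5, 9.8]
opening: 0.0648
gripper_force: 30.0
```

Request:
apply_moves([
  [[0, 0, 0], 0, 0.7],
  [[0, 0, 0], 0, 0],
  [[0, 0, 0], 0, 0],
  [[0, 0, 0], 0, 0],
  [[0, 0, 0], 0, 0],
  [[0, 0, 0], 0, 0],
  [[0, 0, -0.8], 0, 0],
  [[0, 0, -1.6], 0, 0],
  [[0, 0, -1.8], 0, 0],
  [[0, 0, -1.8], 0, 0],
  [[0, 0, -1.8], 0, 1],
  [[0, 0, -1.8], 0, 1],
  [[0, 0, -1.8], 0, 1],
  [[0, 0, -1.8], 0, 1],
  [[0, 0, -1.8], 0, 1],
  [[0, 0, -1.8], 0, 1],
  [[0, 0, -1.8], 0, 1],
  [[0, 0, -1.8], 0, 1],
])

```text
clock: 42.42
tool_pos: [0.5095, 0.0815, 0.0733]
orientation: [-180.0, 0.0, -89.4]
force: [-1.2, 0.6, 4.1]
opening: 0.066
gripper_force: 30.0
```

Request:
apply_moves([
  [[0, 0, 0], 0, 0.7],
  [[0, 0, 0], 0, 0],
  [[0, 0, 0], 0, 0],
  [[0, 0, 0], 0, 0],
  [[0, 0, 0], 0, 0],
  [[0, 0, 0], 0, 0],
  [[0, 0, 0], 0, 0],
  [[0, 0, 3], 0, 0],
  [[0, 0, 7], 0, 0],
  [[0, 0, 11], 0, 0],
  [[0, 2, 15], 0, 0],
  [[0, 2, 17], 0, 0],
  [[0, 2, 17], 0, 0],
  [[0, 2, 17], 0, 0],
  [[0, 2, 17], 0, 0],
])

```text
clock: 43.67
tool_pos: [0.5089, 0.1014, 0.2425]
orientation: [180.0, 0.0, -89.4]
force: [0.1, 0.3, 0.0]
opening: 0.0877
gripper_force: 0.0
```

Run:
```python
from look import *
p=shot("wrist","w11.png",(220,80,420,230),3)
look(dict(n4=(509,81,0.5,.0464)))
```

```text
[0.5088 0.1011 0.2418] [ 1.7988e+02 -6.0000e-02 -8.9380e+01] [ 0.1 -0.4 -0.4] 43.7667
n4 [509.   80.9   0.6] -1586
```

View pics/w11.png

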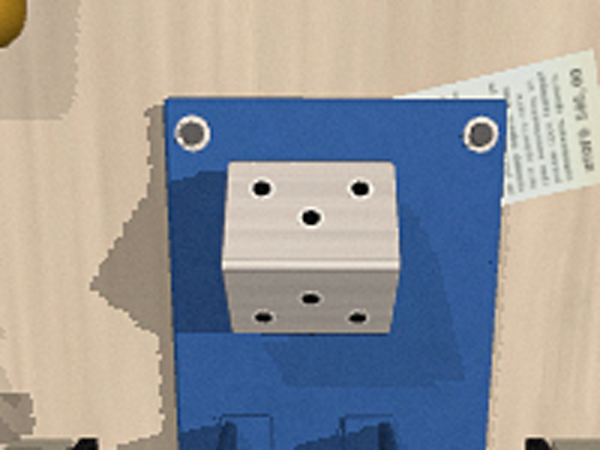

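Request:
apply_moves([
  [[-2, 4, 0], 0, 1],
  [[-4, 8, 0], 0, 1],
  [[-6, 12, 0], 0, 1],
  [[-6.9, 16, 0], 0, 1],
  [[-6.9, 19.5, 0], 0, 1],
  [[-6.9, 19.5, 0], 0, 1],
  [[-6.9, 19.5, 0], 0, 1],
  [[-6.9, 19.5, 0], 0, 1],
  [[-6.9, 19.5, 0], 0, 1],
  [[-6.9, 19.5, 0], 0, 1],
  [[-6.9, 19.5, 0], 0, 1],
  [[-6.9, 19.5, 0], 0, 1],
  [[-6.9, 19.5, -3], 0, 1],
  [[-6.9, 19.5, -6], 0, 1],
  [[-6.9, 19.5, -8], 0, 1],
  [[-6.9, 19.5, -9.3], 0, 1],
  [[-6.9, 19.5, -9.3], 0, 1],
  [[-6.9, 19.5, -9.3], 0, 1],
  [[-6.9, 19.5, -9.3], 0, 1],
])

```text
clock: 45.4
tool_pos: [0.4411, 0.2968, 0.1512]
orientation: [-179.9, 0.1, -89.4]
force: [-0.7, -0.4, -0.2]
opening: 0.0006
gripper_force: 0.0
```

Run:
```python
from look import *
p=ctrl.snapshot("wrist")
o=ctrl.get_obs(); print(o["tool_pos"].round(4),o["force"].round(2),o["opening"])
for t,z in (("bail_bar",.163),("trip_tab",.116)):
    for d in ctrl.spot_point(p,t): print(t,d["score"].__round__(2),np.round(d["at"]),world(p,d["at"],z).round(4))
look(dict(n4=(509,81,0.5,.0464)))
```

```text
[0.4411 0.297  0.1514] [-0.02  0.29 -0.06] 0.0007265410735488345
bail_bar 0.88 [178. 146.] [0.5085 0.2354 0.163 ]
trip_tab 0.84 [323. 227.] [0.4413 0.2939 0.116 ]
[0.4408 0.2969 0.1511] [-1.7993e+02  9.0000e-02 -8.9370e+01] [ 0.8 -0.7 -0. ] 45.6
0.31 [320. 225.] [0.445 0.34  0.   ]
n4 [5.09e+02 8.10e+01 5.00e-01] 0
```

Tips at ~0.134, tab at 0.116. Press down in small steps to about 7 mm below the surface, then rise.

Request:
apply_moves([
  [[0, 0, -0.8], 0, 1],
  [[0, 0, -1.4], 0, 1],
  [[0, 0, -1.7], 0, 1],
  [[0, 0, -1.9], 0, 1],
  [[0, 0, -2.1], 0, 1],
  [[0, 0, -2.2], 0, 1],
  [[0, 0, -2.2], 0, 1],
])

```text
clock: 46.23
tool_pos: [0.4403, 0.2963, 0.1276]
orientation: [180.0, -0.0, -89.4]
force: [-0.2, 0.2, 1.2]
opening: 0.0005
gripper_force: 0.3
```

Run:
```python
from look import *
p=ctrl.snapshot("wrist")
o=ctrl.get_obs(); print(o["tool_pos"].round(4),o["force"].round(2))
for z,t in ((.163,"bail_bar"),(.1,"bail_bar")):
    for d in ctrl.spot_point(p,t): print(t,d["score"].__round__(2),np.round(d["at"]),world(p,d["at"],z).round(4))
```

```text
[0.4404 0.2964 0.1278] [-0.69 -0.02  2.47]
```

Request:
apply_moves([
  [[0, 0, 3], 0, 1],
  [[0, 0, 7], 0, 1],
  [[0, 0, 11], 0, 1],
  [[2, -4, 13], 0, 1],
  [[4, -8, 13], 0, 1],
  [[6, -12, 13], 0, 1],
  [[7, -16, 13], 0, 1],
  [[7, -19, 13], 0, 1],
  [[7, -19, 13], 0, 1],
  [[7, -19, 13], 0, 1],
  [[7, -19, 13], 0, 1],
])

```text
clock: 47.3
tool_pos: [0.5106, 0.1062, 0.2582]
orientation: [-180.0, 0.0, -89.4]
force: [0.7, 0.4, 0.2]
opening: 0.0006
gripper_force: 0.0
```

Run:
```python
from look import *
p=shot("wrist","w12.png",(200,60,440,240),3)
o=ctrl.get_obs(); print(o["tool_pos"].round(4),o["clock"])
for d in ctrl.spot_point(p,"bail_bar"): print(d["score"].__round__(2),np.round(d["at"]),world(p,d["at"],.094).round(4))
look(dict(n4=(509,81,0.5,.0464)))
```

```text
[0.5105 0.107  0.2581] 47.35
[0.5104 0.1075 0.258 ] [-1.800e+02  1.000e-02 -8.929e+01] [ 0.8 -0.1 -0.4] 47.45
0.71 [325. 154.] [0.509 0.083 0.   ]
n4 [508.9  80.9   0.7] -1186
```

View pics/w12.png

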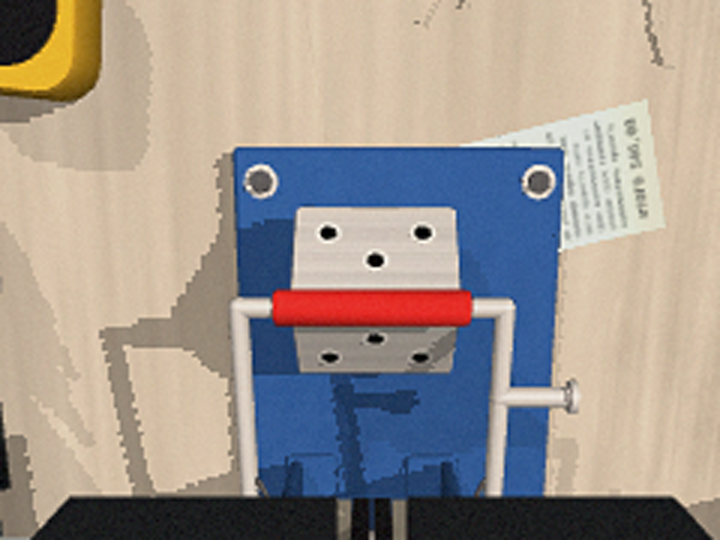

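The picture shows the red bar (crop 373,307) lying across the fold of the flush bundle, so the bail has clamped it. The robot is clear, so I am handing in.

```bash
python3 -c "
from plant import ctrl
print(ctrl.close_job())"
```

```text
the job is handed in; nothing more can be done
None
```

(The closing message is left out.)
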